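# Knock the jammed end plug out of a spent film core

### The arm

A 6-joint arm with a two-finger parallel gripper is mounted at the origin on a cart in front of the work surface, level with it; the furniture and walls round the work are solid. World frame = base frame: x ahead of the robot, y to its left, z up, the work surface at z = 0. Lengths are in m, angles in degrees, forces in N, time in s.
With the tool pointing down it reaches from about 0.25 to 0.725 m from the base axis. Payload 9.7 kg.
Tool frame: the origin (TCP) lies midway between the tips of the shut fingers; the grasp point (between the pads) lies bot.hold_point_z behind it (bot.hold_point_z is the distance from the TCP to the grasp point, in m); z points along the fingers, y is the line along which they close (so a half turn about z gives the same grasp; the last joint's range is limited). The gripper opens to 85 mm and grips with 20 to 120 N. Pads are 22 mm wide; open, the fingers measure 114 mm over their backs; the gripper's body (76 mm by 85 mm) begins 54 mm behind the grasp point. The pads swing forward as they close: fully open they stand 13 mm farther back than shut.
Start: joints at [70.417, 4.979, 10.078, 95.1, 0, 90], TCP at [0.184, 0.518, 0.231] pointing down, gripper open.
Joint ranges: [-179.16, 179.16], [-48.56, 103.87], [-65.8, 70.77], [-126.05, 130.52], [-82.76, 87.17], [-180, 180]. Speed limits (degrees/s): [127.2, 127.2, 147.25, 180, 180, 180].

### API

Orientations are given as [roll, pitch, yaw] about the fixed x, y, z axes, in that order (R = Rz(yaw) Ry(pitch) Rx(roll)).
In Python, from workcell import bot, camera, camera_model, ticket gives the robot as it stands.
- The arm moves only by the tool send_rows, never from a script. Its argument "targets" is text: rows parted by semicolons, each of 5 numbers parted by spaces: the shift along the tool's x, y, z in mm, then the turn about the tool's z in degrees, then the closure in counts, from 0 (fully open) to 255 (shut). A call has 1 to 20 rows; each row is the pose to reach, as a shift and turn from the pose commanded when the call began, along the tool's axes at that moment; what a row does not reach only later rows make up. A row lasts 1/8 s, in which the tool goes at most 62.5 mm and 10.7 degrees, less where a joint would pass 70% of its speed; a pose out of reach is approached as far as the arm can. A call with a gripper value outside its range is refused whole. The fingers move at their own pace and stop on an object; "newtons" is the grip in N (left out, the last holds). Time passes only in rows, so rows that repeat a pose let the fingers close. It gives the time, the measured TCP pose, the force, the opening and the grip force at its end, in the units of the state.
- bot.get_obs(): the state, without advancing time (a new reading comes with each control period).
- camera(name): name is "side" or "top"; returns the picture (480x640x3 uint8, blue, green, red); there is no depth.
- camera_model(name): a dict with "K" (3x3 intrinsics, pixels), "pose" (4x4, takes a point from camera to world coordinates). Camera axes: x right, y down, z forward; pixel columns grow to the right and rows downward; lengths in m; the calibration is good to about 2 mm. A picture is of the moment at which its call begins. camera_model takes no time and is no camera call.
- ticket.job_done(): hands the job in; it is judged then, once.
The state is a dict: "time": time; "q": joint angles; "qd": joint speeds; "joint_efforts": joint torques, N m; "ee_pos": TCP position; "tcp_rot": TCP orientation; "wrist_force": force on the tool from outside, world axes, zero at the start; "torque": the same for the moment, N m; "opening": finger opening in m; "grasp_force": force on a finger pad.
Only numpy, scipy, OpenCV 4.12 (cv2) and the standard library are available. Lean on these libraries where they do the work, as an engineer would, in place of code of your own. Each camera call takes 0.05 s, during which the arm holds its last target. There are 200 camera calls.

### The job

An end plug is jammed inside the spent cardboard film core that is strapped in the stand: push it out through the far end with the wooden dowel, so that it drops into the blue bin. Then lay the dowel back in the troughs of its tray, and leave the other things on the table where they are.

Things in the scene. Friction and masses are not known exactly. Their poses are not given: they have to be found in the camera images.
- stand: fixed plywood stand, board 104 x 170 x 18 mm; origin under its centre on the table. Strapped on it lies a brown cardboard core, axis level along the stand's y, 105 mm above the table: 150 mm long, 49 mm outside, 38 mm bore open at both ends. Straps and saddles reach no higher than 131 mm. Nothing stands above the core or before its mouth.
- core_mouth (a point): centre of the core's open mouth, the end at the stand's +y, where the dowel goes in; axes as the stand's, so the dowel is pushed along this frame's -y
- core_far_end (a point): centre of the core's other open end, 150 mm along -y from the mouth, where the plug comes out. From 20 mm inside the mouth to here the crushed upper wall hangs up to 4 mm into the bore; a dowel level with or below the bore's axis passes under it
- plug: loose orange plastic cylinder, 35 mm across, 50 mm long along its y axis, 60 g; origin at its centre. It starts hidden in the core, on the bore's bottom, near face 50 to 80 mm inside the mouth. The crushed core wall pinches it from above: it slides only under a push of about 8 to 15 N, until its rear face is some 5 mm from the far end.
- plug_center (a point): centre of the plug
- bin: fixed blue open plastic bin below the core's far end, 112 x 140 mm, 62 mm high, walls 3 mm, black rubber mat on its floor; origin under its centre on the table
- bin_in (a point): centre of the bin's inner floor (top of the mat), 8 mm above the table; axes as the bin's
- tray: fixed grey tool tray, 82 x 208 mm, base 10 mm thick, long along its y; origin under its centre on the table. Two troughs 36 mm wide along y fill the outer 58 mm at each end, floors 30 mm and flared walls 59 mm above the table. Between them a finger gap 88 mm long: a dowel in the tray can be gripped only within about 28 mm of its middle.
- dowel_rest (a point): where the centre of the dowel belongs when it lies in the tray, 45 mm above the table; axes as the tray's, the dowel lying along y
- dowel: loose beech dowel, 30 mm across, 200 mm long along its y axis, both ends alike, a red ring near each end, 100 g (give or take 30 %); origin at its centre. It starts in the tray. Let go with over half its length in the core it stays there, lying on the bore's bottom (axis about 4 mm below the bore's), to be taken again nearer its end.
- dowel_center (a point): centre of the dowel, on its axis; y along the dowel
- tin_a: bystander, not to be moved: white-lidded green-labelled food tin, 78 mm across, 112 high; origin at the centre of its underside
- tape: bystander, not to be moved: flat-lying roll of brown packing tape, 116 mm across, 48 high; origin at the centre of its underside
- stapler: bystander, not to be moved: blue stapler, 36x142x50 mm; origin at the centre of its underside
- stamp: bystander, not to be moved: rubber stamp with a turned wooden handle, 26x52x74 mm; origin at the centre of its underside
- pen_blue: bystander, not to be moved: blue felt marker, 17x134x18 mm; origin at the centre of its underside
There are look-alikes about, which are no part of the job. Of the things that look like the dowel, the larger one is meant.

How it is judged:
By the outcome, as a careful person would: the job done as asked, in the order asked, and still so for the second after the job is handed in, with the robot touching nothing.
It also fails if it takes over 64 s, if anything falls off the work surface, if the arm or the gripper's body presses on something with over 40 N, if the wrist force passes 120 N, or if a joint passes its speed limit or range.

## Working session

There is one attempt and no reset: what is moved stays moved. The work goes in short steps, Python scripts to look and compute and a tool call to move; the robot and the scene stay as the last step left them, time stands still between calls to the robot, and variables do not carry over. Pictures are saved under pics/ and viewed, at most 10 in all, crops included, and the job is handed in when it is done.

Besides the shell and the picture viewer there is one more tool, called after "Call:" by a JSON object that holds its "method" and its "body". send_rows: Moves the arm, as the interface text tells. Its arguments: {"type":"object","properties":{"targets":{"type":"string"},"newtons":{"type":"number"}},"required":["targets"]}

```bash
mkdir -p pics; ls; python3 - <<'E'
from workcell import bot,camera,camera_model
import cv2,numpy as np
o=bot.get_obs();print(o['time'],o['ee_pos'],o['tcp_rot'],o['opening'],bot.hold_point_z)
for n in('top','side'):
    cv2.imwrite(f'pics/{n}0.png',camera(n));m=camera_model(n);print(n,np.round(m['K'],1).tolist(),np.round(m['pose'],3).tolist())
E
```

```text
pics
0.0 [0.18429178 0.51796017 0.23054423] [-1.79921086e+02  8.42147951e-04  1.60414371e+02] 0.08531633029044004 0.0187
top [[469.4, 0.0, 306.3], [0.0, 469.4, 232.3], [0.0, 0.0, 1.0]] [[-0.009, -0.983, 0.185, 0.274], [-1.0, 0.007, -0.011, 0.041], [0.01, -0.185, -0.983, 1.177], [0.0, 0.0, 0.0, 1.0]]
side [[579.1, 0.0, 302.9], [0.0, 579.1, 242.4], [0.0, 0.0, 1.0]] [[-0.953, -0.164, 0.254, 0.065], [-0.302, 0.577, -0.759, 1.354], [-0.022, -0.8, -0.599, 1.126], [0.0, 0.0, 0.0, 1.0]]
```

View pics/top0.png

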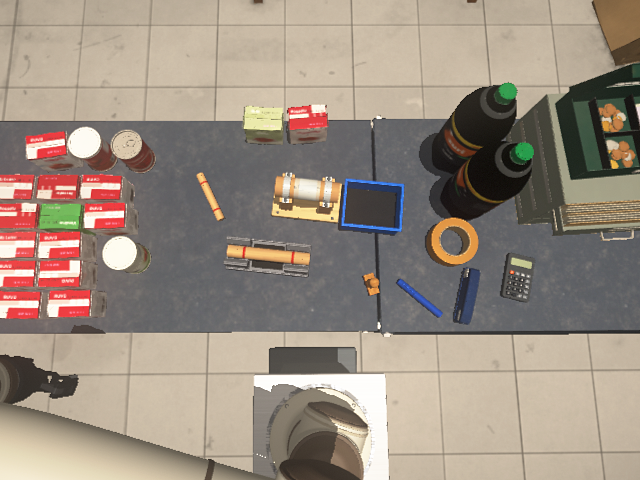

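View pics/side0.png

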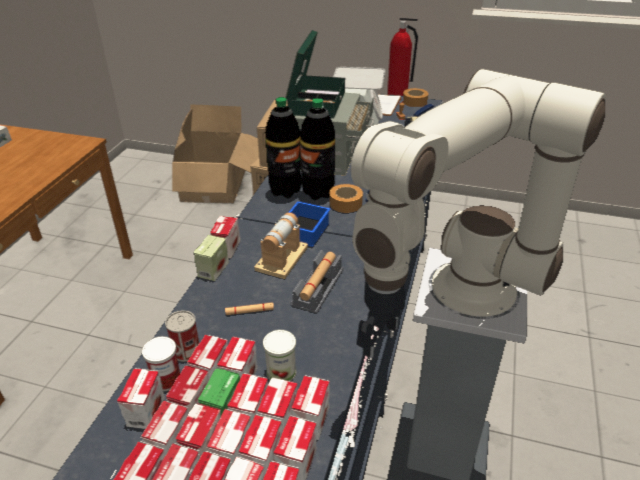

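The top view shows three dowel-like things: the big dowel with red rings in the tray at (268,255), a thinner loose one at (210,196), and the strapped core at (308,191). By the description the dowel is the one in the tray; the bin is at (372,205). Next I take a close crop and measure.

```bash
cat > h.py <<'E'
import cv2,numpy as np
from workcell import bot,camera,camera_model
def ray(n,u,v):
    m=camera_model(n);P=np.array(m['pose']);d=P[:3,:3]@np.linalg.inv(m['K'])@[u,v,1.];return P[:3,3],d
def onz(n,u,v,z):
    c,d=ray(n,u,v);return c+d*(z-c[2])/d[2]
def proj(n,p):
    m=camera_model(n);P=np.array(m['pose']);q=np.array(m['K'])@(P[:3,:3].T@(np.array(p)-P[:3,3]));return q[:2]/q[2]
E
python3 - <<'E'
from h import *
t=cv2.imread('pics/top0.png')
hsv=cv2.cvtColor(t,cv2.COLOR_BGR2HSV)
def mask(lo,hi,x0,y0,x1,y1):
    m=cv2.inRange(hsv,lo,hi);k=np.zeros_like(m);k[y0:y1,x0:x1]=m[y0:y1,x0:x1];return k
def rep(name,m):
    cs,_=cv2.findContours(m,cv2.RETR_EXTERNAL,cv2.CHAIN_APPROX_NONE)
    for c in sorted(cs,key=cv2.contourArea)[::-1][:3]:
        if cv2.contourArea(c)>20: print(name,cv2.contourArea(c),cv2.boxPoints(cv2.minAreaRect(c)).round(1).tolist())
rep('dowel',mask((3,60,90),(25,255,255),215,230,325,280))
rep('core',mask((3,50,90),(25,255,255),260,165,345,225))
rep('bin',mask((100,150,80),(125,255,255),330,170,410,240))
c=cv2.resize(t[160:285,215:415],None,fx=4,fy=4,interpolation=cv2.INTER_CUBIC);cv2.imwrite('pics/c1.png',c)
E
```

```text
dowel 742.5 [[243.3000030517578, 258.29998779296875], [244.60000610351562, 245.39999389648438], [310.1000061035156, 252.10000610351562], [308.79998779296875, 265.0]]
dowel 185.5 [[225.39999389648438, 256.20001220703125], [226.8000030517578, 243.39999389648438], [243.39999389648438, 245.3000030517578], [242.0, 258.0]]
core 1861.5 [[270.5, 216.39999389648438], [274.8999938964844, 172.10000610351562], [342.1000061035156, 178.8000030517578], [337.70001220703125, 223.1999969482422]]
bin 2753.0 [[340.3999938964844, 227.0], [345.0, 178.1999969482422], [405.1000061035156, 183.8000030517578], [400.6000061035156, 232.60000610351562]]
```

View pics/c1.png

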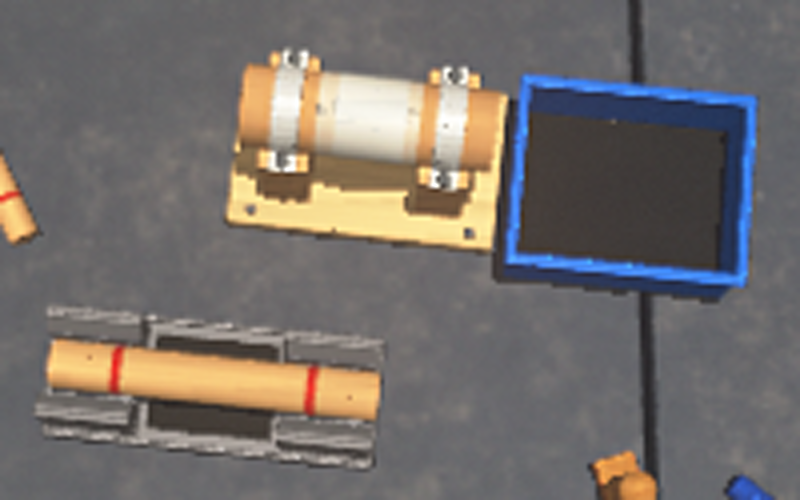

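The crop shows the long dowel with two red rings lying in the grey tray, at about (226,250) to (309,259) in the full picture. The core runs from (275,186) to (340,192) and the bin is to its right, so the choice holds. Now I turn the pixels into positions.

```bash
python3 - <<'E'
from h import *
a=onz('top',226.1,249.8,.045);b=onz('top',309.4,258.6,.045)
print('dowel',a,b,(a+b)/2,np.linalg.norm(a-b),'dir deg',np.degrees(np.arctan2(*(a-b)[1::-1])))
# core: silhouette rows at columns in 4x crop region
t=cv2.imread('pics/top0.png');g=t[165:225,268:346]
m=onz('top',275.3,186.3,.105);f=onz('top',340,192.2,.105)
print('core crop est',m,f,np.linalg.norm(m-f),np.degrees(np.arctan2(*(m-f)[1::-1])))
p=onz('top',271.5,215,.018);q=onz('top',338.2,222.5,.018)
print('board',p,q,np.linalg.norm(p-q),np.degrees(np.arctan2(*(p-q)[1::-1])))
bx=[onz('top',*c,.062) for c in [(340.4,227),(345,178.2),(405.1,183.8),(400.6,232.6)]];print('bin',np.mean(bx,0),np.round(bx,3).tolist())
tm=onz('top',*(215+np.array([0])),.0) if 0 else None
# axis predicted from board corner
u=(p-q)/np.linalg.norm(p-q);n=np.array([u[1],-u[0],0]);c=(p+q)/2+n*.052;c[2]=.105
print('core from board: mouth',c+u*.075,'far',c-u*.075)
s=cv2.imread('pics/side0.png');cv2.imwrite('pics/c2.png',cv2.resize(s[190:320,220:360],None,fx=4.5,fy=4.5,interpolation=cv2.INTER_CUBIC))
for w in (m,f,c+u*.075,c-u*.075,a,b):print(proj('side',w),(proj('side',w)-[220,190])*4.5)
E
```

```text
dowel [0.44566636 0.22395734 0.045     ] [0.42263    0.02150281 0.045     ] [0.43414818 0.12273007 0.045     ] 0.20376091287903245 dir deg 83.50850021203979
core crop est [0.58761462 0.10155844 0.105     ] [ 0.57228113 -0.05132519  0.105     ] 0.15365063920637306 84.27266265857878
board [0.53785694 0.11576437 0.018     ] [ 0.51738641 -0.05257646  0.018     ] 0.16958088848233324 83.06677597867812
bin [ 0.55096986 -0.13461848  0.062     ] [[0.497, -0.054, 0.062], [0.62, -0.068, 0.062], [0.605, -0.216, 0.062], [0.482, -0.2, 0.062]]
core from board: mouth [0.58829486 0.09976847 0.105     ] far [ 0.57018799 -0.04913466  0.105     ]
[269.43277706 245.39716342] [222.44749678 249.2872354 ]
[290.96857341 217.77717792] [319.35858034 124.99730066]
[269.42612765 245.00414865] [222.41757444 247.51866892]
[291.38172224 218.2626408 ] [321.21775009 127.18188358]
[303.49128884 296.84280605] [375.71079978 480.79262725]
[330.91654003 254.87530364] [499.12443013 291.93886638]
```

View pics/c2.png

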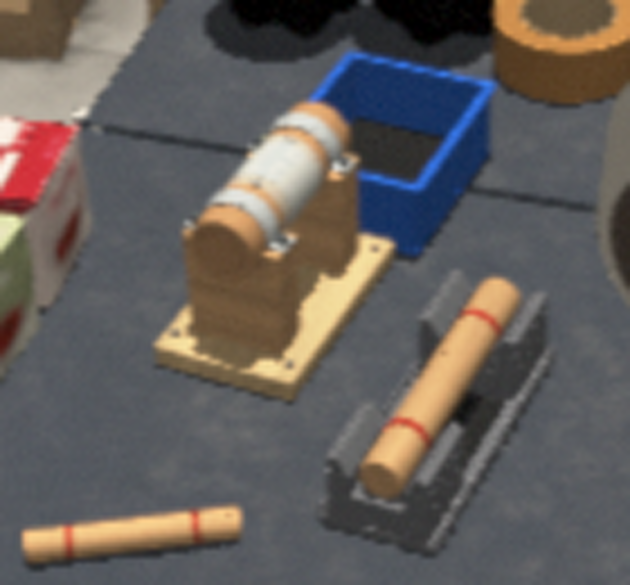

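The side crop agrees: the core mouth is at crop (222,248), just where the top-view estimate projects, and the dowel end is at (382,472). I set out.

```bash
cat >> h.py <<'E'
from scipy.spatial.transform import Rotation as Ro
U=np.array([np.cos(np.radians(83.4)),np.sin(np.radians(83.4)),0])
def go(p,yaw=83.4):
    o=bot.get_obs();R=Ro.from_euler('xyz',o['tcp_rot'],degrees=True).as_matrix()
    d=R.T@(np.array(p)-o['ee_pos'])*1000
    print('shift mm',d.round(1),'turn',round((o['tcp_rot'][2]-yaw+180)%360-180,2))
E
python3 - <<'E'
from h import *
c=np.array([.434,.1225,0])+.024*U
c[2]=.16;print(c);go(c)
E
```

```text
[0.43675849 0.14634095 0.16      ]
shift mm [-362.4 -265.5   71. ] turn 77.02
```

Call:
{"method": "send_rows", "body": {"targets": "-40 -29.5 0 8.5 60; -81 -59 0 17 60; -121 -88.5 0 25.5 60; -161 -118 0 34 60; -201 -147.5 0 43 80; -242 -177 0 51 80; -282 -206.5 0 60 80; -322 -236 20 68.5 80; -362.4 -265.5 45 77 80; -362.4 -265.5 71 77 80; -362.4 -265.5 71 77 80", "newtons": 60}}

```text
time: 1.48
ee_pos: [0.4359, 0.1457, 0.1584]
tcp_rot: [-179.8, 0.1, 83.4]
wrist_force: [0.1, -0.0, 0.5]
opening: 0.0586
grasp_force: 0.0
```

```bash
python3 - <<'E'
from h import *
c=np.array([.434,.1225,0])+.024*U
c[2]=.025;go(c);o=bot.get_obs();print(o['time'],o['ee_pos'],o['opening'])
a=camera('side');b=camera('top')
s=np.hstack([cv2.resize(a[200:330,230:360],(400,400)),cv2.resize(b[190:290,215:315],(400,400))]);cv2.imwrite('pics/p3.png',s)
E
```

```text
shift mm [  0.9   1.3 133.4] turn -0.05
1.475 [0.43586364 0.14572983 0.15841023] 0.05855788710794621
```

View pics/p3.png

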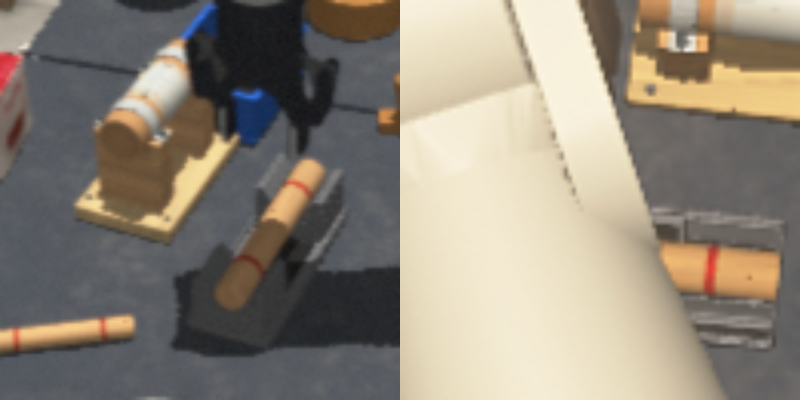

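The gripper hangs over the dowel, with a finger on each side of its line at about crop (240,120) and (300,130). Descend and grip.

Call:
{"method": "send_rows", "body": {"targets": "0 1 30 0 80; 0 1 60 0 80; 0 1 90 0 80; 0 1 115 0 80; 0 1 133 0 80; 0 1 133 0 80; 0 1 133 0 150; 0 1 133 0 220; 0 1 133 0 255; 0 1 133 0 255; 0 1 133 0 255; 0 1 133 0 255", "newtons": 60}}

```text
time: 3.08
ee_pos: [0.4386, 0.1468, 0.0288]
tcp_rot: [179.9, -0.1, 83.4]
wrist_force: [-1.4, 0.2, 6.0]
opening: 0.0285
grasp_force: 58.9
```

Call:
{"method": "send_rows", "body": {"targets": "0 0 -20 0 255; 0 0 -50 0 255; 0 0 -90 0 255; 0 0 -130 0 255; 0 0 -145 0 255; 0 0 -145 0 255"}}

```text
time: 3.82
ee_pos: [0.4382, 0.1466, 0.1727]
tcp_rot: [179.9, -0.0, 83.4]
wrist_force: [-0.0, -0.0, -1.7]
opening: 0.0282
grasp_force: 59.2
```

```bash
python3 - <<'E'
from h import *
o=bot.get_obs();print(o['ee_pos'],o['tcp_rot'],o['wrist_force'],o['torque'],o['opening'])
c=np.array([.588,.1005,0])+.145*U
c[2]=.18;go(c,83.5);c[2]=.0863;go(c,83.5)
E
```

```text
[0.43820173 0.14657679 0.17274551] [ 1.79930382e+02 -3.34546373e-02  8.34132196e+01] [-0.03542151 -0.00916852 -1.74384812] [-0.01447691 -0.05174398 -0.02406897] 0.028154505248421596
shift mm [116.4 154.1  -7. ] turn -0.09
shift mm [116.4 154.   86.7] turn -0.09
```

Call:
{"method": "send_rows", "body": {"targets": "25 20 0 0 255; 50 55 0 0 255; 75 95 0 0 255; 100 130 0 0 255; 116 154 0 0 255; 116 154 20 0 255; 116 154 50 0 255; 116 154 80 0 255; 116 154 87 0 255; 116 154 87 0 255"}}

```text
time: 5.08
ee_pos: [0.6036, 0.2438, 0.0846]
tcp_rot: [-179.9, 0.0, 83.4]
wrist_force: [0.5, 0.5, 1.2]
opening: 0.0284
grasp_force: 59.5
```

```bash
python3 - <<'E'
from h import *
o=bot.get_obs();print(o['ee_pos'],o['tcp_rot'])
a=camera('side');b=camera('top')
cv2.imwrite('pics/side4.png',a);cv2.imwrite('pics/top4.png',b)
s=np.hstack([cv2.resize(a[205:305,210:310],(400,400),interpolation=2),cv2.resize(b[140:240,215:315],(400,400),interpolation=2)]);cv2.imwrite('pics/p4.png',s)
g=np.array(o['ee_pos'])+[0,0,.0162]
for k in (-.1247,-.1247+.024,.0753):
  for n,of in(('side',(210,205)),('top',(215,140))):print(n,k,(proj(n,g+k*U)-of)*4)
E
```

```text
[0.60362307 0.24383128 0.08456152] [-1.79920074e+02  4.39848812e-02  8.34154146e+01]
side -0.1247 [227.15454949 180.53915491]
top -0.1247 [210.59634245 184.65807702]
side -0.10070000000000001 [212.00001343 199.33266022]
top -0.10070000000000001 [170.45138963 180.3999469 ]
side 0.0753 [ 90.4067443  350.12340301]
top 0.0753 [-123.41134015  149.23025667]
```

View pics/p4.png

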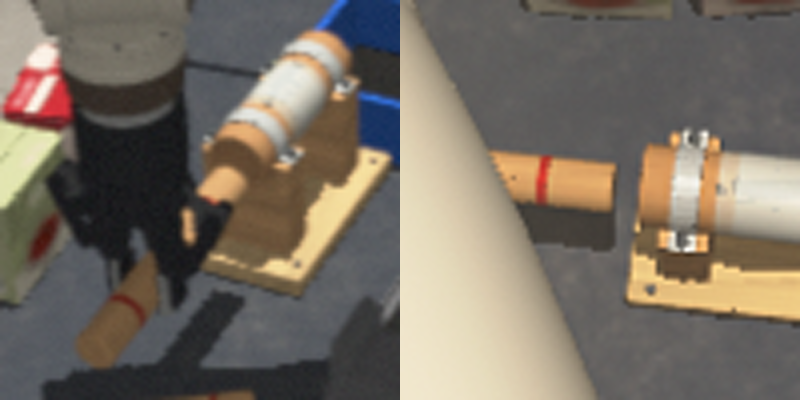

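The top view shows the dowel tip at crop (212,187), in line with the core mouth at (241,190). In the side view the tip lies about 2 mm low and 1 mm to the -x side. I correct that and enter.

Call:
{"method": "send_rows", "body": {"targets": "0 1 -2 0 255; 0 1 -2 0 255; -10 1 -2 0 255; -20 1 -2 0 255; -30 1 -2 0 255; -38 1 -2 0 255; -46 1 -2 0 255; -46 1 -2 0 255", "newtons": 80}}

```text
time: 6.18
ee_pos: [0.5998, 0.1976, 0.0874]
tcp_rot: [180.0, -0.0, 83.4]
wrist_force: [0.2, 0.2, -0.2]
opening: 0.0276
grasp_force: 79.8
```

Call:
{"method": "send_rows", "body": {"targets": "-8 0 0.5 0 255; -16 0 0.5 0 255; -24 0 0.5 0 255; -32 0 0.5 0 255; -40 0 0.5 0 255; -40 0 0.5 0 255"}}

```text
time: 6.92
ee_pos: [0.5952, 0.158, 0.0869]
tcp_rot: [180.0, 0.0, 83.4]
wrist_force: [-0.3, 0.4, -1.0]
opening: 0.0279
grasp_force: 79.9
```

Call:
{"method": "send_rows", "body": {"targets": "-6 0 0 0 255; -12 0 0 0 255; -18 0 0 0 255; -24 0 0 0 255; -30 0 0 0 255; -36 0 0 0 255; -36 0 0 0 255"}}

```text
time: 7.8
ee_pos: [0.5911, 0.1236, 0.0869]
tcp_rot: [180.0, -0.1, 83.5]
wrist_force: [0.1, 5.4, -0.7]
opening: 0.028
grasp_force: 80.0
```

```bash
python3 - <<'E'
from h import *
o=bot.get_obs();print(o['ee_pos'],o['tcp_rot'],o['wrist_force'],o['torque'],((np.array(o['ee_pos'])-[.588,.1005,0])@U))
a=camera('side');b=camera('top')
cv2.imwrite('pics/side5.png',a);cv2.imwrite('pics/top5.png',b)
s=np.hstack([cv2.resize(a[195:295,220:320],(400,400),interpolation=2),cv2.resize(b[140:240,215:315],(400,400),interpolation=2)]);cv2.imwrite('pics/p5.png',s)
E
```

```text
[0.5911012  0.12358667 0.08689898] [ 1.79999556e+02 -1.02799539e-01  8.34569301e+01] [ 0.13691507  5.37195146 -0.70345495] [ 1.02054772  0.01006449 -0.08369864] 0.02329011744702503
```

View pics/p5.png

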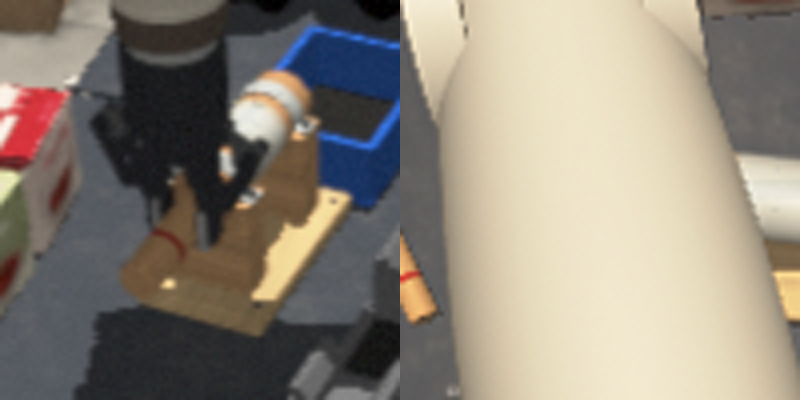

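The side view shows the dowel well inside the core, its red rear ring at crop (172,240), and the fingers just clear of the mouth. I go 6 mm further and 2 mm down, then let go gently.

Call:
{"method": "send_rows", "body": {"targets": "-2 0 0 0 255; -4 0 0 0 255; -6 0 0 0 255; -6 0 0 0 255; -6 0 1 0 255; -6 0 2 0 255; -6 0 2 0 255"}}

```text
time: 8.78
ee_pos: [0.5906, 0.1181, 0.0853]
tcp_rot: [180.0, -0.1, 83.5]
wrist_force: [-0.1, 7.8, 1.4]
opening: 0.0278
grasp_force: 80.4
```

Call:
{"method": "send_rows", "body": {"targets": "0 0 0 0 180; 0 0 0 0 130; 0 0 0 0 100; 0 0 0 0 90; 0 0 0 0 80; 10 0 0 0 80; 22 0 0 0 80; 34 0 0 0 80; 46 0 0 0 80; 53 0 0 0 80; 53 0 0 0 80"}}

```text
time: 10.15
ee_pos: [0.5964, 0.17, 0.0847]
tcp_rot: [-180.0, 0.0, 83.5]
wrist_force: [-0.6, -0.2, -0.0]
opening: 0.0583
grasp_force: 0.0
```

```bash
python3 - <<'E'
from h import *
o=bot.get_obs();print(o['ee_pos'],o['tcp_rot'],o['wrist_force'],o['opening'])
a=camera('side');b=camera('top')
cv2.imwrite('pics/side6.png',a);cv2.imwrite('pics/top6.png',b)
s=np.hstack([cv2.resize(a[195:295,220:320],(400,400),interpolation=2),cv2.resize(b[140:240,225:325],(400,400),interpolation=2)]);cv2.imwrite('pics/p6.png',s)
m=np.array([.588,.1005,.101])
print((proj('side',m+.094*U)-(220,195))*4,(proj('side',m+.0*U)-(220,195))*4)
E
```

```text
[0.59644709 0.16998918 0.08466481] [-1.79991820e+02  5.59550894e-03  8.34609576e+01] [-0.56267517 -0.24335309 -0.01361359] 0.05829757027773506
[137.81909434 279.61331107] [198.04531664 205.00983144]
```

View pics/p6.png

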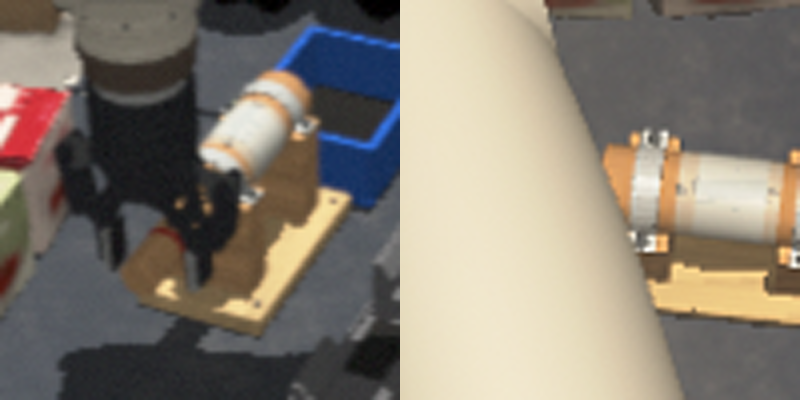

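The released dowel lies level in the core, its rear end at crop (143,282) as predicted, with the fingers straddling it about 24 mm from that end. Grip and push.

Call:
{"method": "send_rows", "body": {"targets": "0 0 0 0 160; 0 0 0 0 220; 0 0 0 0 255; 0 0 0 0 255; 0 0 0 0 255; 0 0 -1 0 255; -6 0 -1 0 255; -12 0 -1 0 255; -18 0 -1 0 255; -24 0 -1 0 255; -30 0 -1 0 255; -36 0 -1 0 255; -40 0 -1 0 255; -40 0 -1 0 255", "newtons": 90}}

```text
time: 12.0
ee_pos: [0.5919, 0.1292, 0.0859]
tcp_rot: [180.0, 0.0, 83.4]
wrist_force: [-0.0, -0.9, 1.6]
opening: 0.0273
grasp_force: 88.6
```

Call:
{"method": "send_rows", "body": {"targets": "-3 0 0 0 255; -6 0 0 0 255; -9 0 0 0 255; -11 0 0 0 255; -11 0 0 0 255; -11 0 0 0 255"}}

```text
time: 12.75
ee_pos: [0.5907, 0.1185, 0.0859]
tcp_rot: [180.0, 0.0, 83.4]
wrist_force: [1.0, -0.5, 3.6]
opening: 0.0274
grasp_force: 88.8
```

```bash
python3 - <<'E'
from h import *
o=bot.get_obs();print(o['ee_pos'],o['wrist_force'],o['opening'])
a=camera('side');b=camera('top')
s=np.hstack([cv2.resize(a[180:280,240:340],(400,400),interpolation=2),cv2.resize(b[160:240,330:410],(400,400),interpolation=2)]);cv2.imwrite('pics/p7.png',s)
E
```

```text
[0.59073389 0.1185118  0.08593104] [ 1.02542649 -0.53394692  3.58394202] 0.02736623609943491
```

View pics/p7.png

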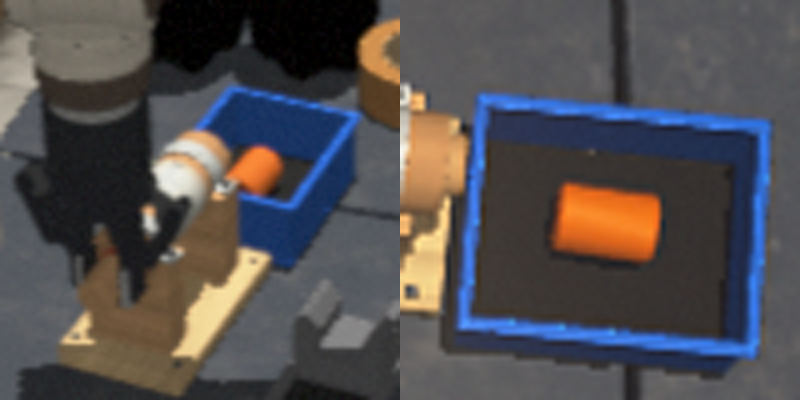

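The plug lies in the bin, at crop (607,222) in the top view. Pull back 51 mm, let go, and take it again near the middle.

Call:
{"method": "send_rows", "body": {"targets": "8 0 0 0 255; 18 0 0 0 255; 28 0 0 0 255; 38 0 0 0 255; 46 0 0 0 255; 51 0 0 0 255; 51 0 0 0 255; 51 0 1 0 255; 51 0 1 0 255; 51 0 1 0 180; 51 0 1 0 120; 51 0 1 0 90; 51 0 1 0 80; 51 0 1 0 80"}}

```text
time: 14.6
ee_pos: [0.5964, 0.1694, 0.0847]
tcp_rot: [-180.0, 0.0, 83.4]
wrist_force: [0.1, -0.4, -0.2]
opening: 0.0587
grasp_force: 0.0
```

```bash
python3 - <<'E'
from h import *
o=bot.get_obs();print(o['ee_pos'],o['wrist_force'],o['opening'])
a=camera('side');b=camera('top')
s=np.hstack([cv2.resize(a[195:295,220:320],(400,400),interpolation=2),cv2.resize(b[140:240,225:325],(400,400),interpolation=2)]);cv2.imwrite('pics/p8.png',s)
m=np.array([.588,.1005,.101])
print((proj('side',m+.094*U)-(220,195))*4)
E
```

```text
[0.59641727 0.16938572 0.08469123] [ 0.08526863 -0.44050465 -0.21035888] 0.0587455978485562
[137.81909434 279.61331107]
```

View pics/p8.png

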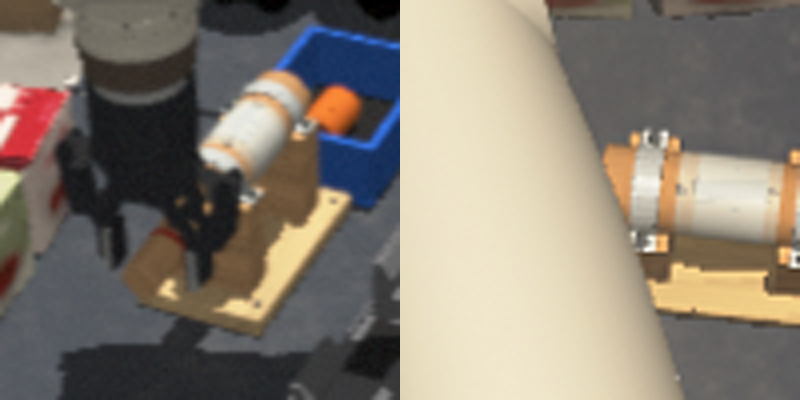

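The dowel again lies level, its rear end at crop (143,282), the same as before the push. I move 51.5 mm towards the mouth and grip as the first time.

Call:
{"method": "send_rows", "body": {"targets": "-10 0 0 0 80; -22 0 0 0 80; -34 0 0 0 80; -44 0 0 0 80; -51.5 0 0 0 80; -51.5 0 0 0 80; -51.5 0 0 0 160; -51.5 0 0 0 220; -51.5 0 0 0 255; -51.5 0 0 0 255; -51.5 0 0 0 255; -51.5 0 -1 0 255; -51.5 0 -2 0 255", "newtons": 60}}

```text
time: 16.32
ee_pos: [0.5902, 0.1182, 0.0864]
tcp_rot: [-179.9, 0.0, 83.4]
wrist_force: [0.3, 0.2, -0.9]
opening: 0.0283
grasp_force: 58.7
```

Call:
{"method": "send_rows", "body": {"targets": "8 0 0 0 255; 18 0 0 0 255; 30 0 0 0 255; 42 0 0 0 255; 54 0 0 0 255; 66 0 0 0 255; 78 0 0 0 255; 90 0 0 0 255; 102 0 0 0 255; 114 0 0 0 255; 126 0 0 0 255; 126 0 0 0 255"}}

```text
time: 17.82
ee_pos: [0.605, 0.2443, 0.0866]
tcp_rot: [-180.0, 0.0, 83.5]
wrist_force: [-0.1, 0.1, -0.6]
opening: 0.028
grasp_force: 58.7
```

```bash
python3 - <<'E'
from h import *
o=bot.get_obs();print(o['ee_pos'],o['tcp_rot'],o['wrist_force'],o['opening'])
a=camera('side');b=camera('top')
cv2.imwrite('pics/side9.png',a);cv2.imwrite('pics/top9.png',b)
s=np.hstack([cv2.resize(a[205:305,210:310],(400,400),interpolation=2),cv2.resize(b[140:240,215:315],(400,400),interpolation=2)]);cv2.imwrite('pics/p9.png',s)
g=np.array(o['ee_pos'])+[0,0,.0162]
for k in (-.1247,.0753):
  for n,of in(('side',(210,205)),('top',(215,140))):print(n,k,(proj(n,g+k*U)-of)*4)
c=np.array([.4384,.1466,.18]);go(c)
E
```

```text
[0.60499844 0.24429335 0.08661208] [-1.79993282e+02  3.59312050e-03  8.34705373e+01] [-0.14426088  0.13196912 -0.62246638] 0.028001830389003245
side -0.1247 [224.99205272 178.36035516]
top -0.1247 [209.58590016 181.45027314]
side 0.0753 [ 87.93124018 347.87492303]
top 0.0753 [-124.94877401  145.97218414]
shift mm [-115.3 -154.4  -93.2] turn 0.03
```

View pics/p9.png

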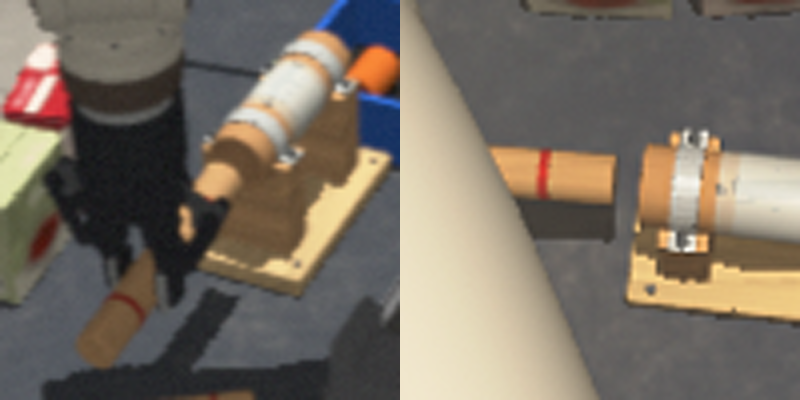

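The dowel is out and the plug still lies in the bin. The tip is at crop (213,178), within a few mm of prediction. Carry it back over the tray.

Call:
{"method": "send_rows", "body": {"targets": "0 0 -30 0 255; 0 0 -65 0 255; 0 0 -93 0 255; -15 -20 -93 0 255; -40 -55 -93 0 255; -65 -90 -93 0 255; -90 -125 -93 0 255; -110 -148 -93 0 255; -115.3 -154.4 -93 0 255; -115.3 -154.4 -93 0 255; -115.3 -154.4 -93 0 255"}}

```text
time: 19.3
ee_pos: [0.4391, 0.1469, 0.1797]
tcp_rot: [180.0, -0.0, 83.4]
wrist_force: [0.4, 0.1, -0.5]
opening: 0.028
grasp_force: 59.1
```

```bash
python3 - <<'E'
from h import *
o=bot.get_obs();print(o['ee_pos'],o['tcp_rot'],o['torque'])
go([.4384,.1466,.030])
b=camera('top');a=camera('side')
hsv=cv2.cvtColor(b,cv2.COLOR_BGR2HSV);m=cv2.inRange(hsv,(3,60,90),(25,255,255));m[:,:240]=0;m[:225]=0;m[290:]=0;m[:,330:]=0
cs,_=cv2.findContours(m,0,1);c=max(cs,key=cv2.contourArea);print(cv2.contourArea(c),cv2.boxPoints(cv2.minAreaRect(c)).round(1).tolist())
g=np.array(o['ee_pos'])+[0,0,.0162];print(proj('top',g-.1247*U),proj('top',g-.08*U),proj('side',g+.0753*U))
cv2.imwrite('pics/p10.png',np.hstack([cv2.resize(a[190:290,250:350],(400,400),interpolation=2),cv2.resize(b[200:300,230:330],(400,400),interpolation=2)]))
E
```

```text
[0.43911828 0.14689438 0.17965949] [ 1.79996005e+02 -4.83800976e-03  8.34142978e+01] [0.02058267 0.0141214  0.03023381]
shift mm [ -0.4  -0.7 149.7] turn 0.01
443.0 [[274.8999938964844, 251.8000030517578], [276.0, 237.39999389648438], [311.20001220703125, 240.10000610351562], [310.1000061035156, 254.5]]
[309.83845421 248.30505711] [288.81795652 246.04914946] [301.7552589  253.23369646]
```

I have used up the pictures to view (one over, by my count), so I go on with numbers alone. The mask puts the tip at pixel (310.6,247.3), which means about 1.5° of yaw in the grip, so I turn +1.2° while lowering.

Call:
{"method": "send_rows", "body": {"targets": "-0.4 -0.7 30 1.2 255; -0.4 -0.7 60 1.2 255; -0.4 -0.7 90 1.2 255; -0.4 -0.7 115 1.2 255; -0.4 -0.7 128 1.2 255; -0.4 -0.7 138 1.2 255; -0.4 -0.7 145 1.2 255; -0.4 -0.7 148 1.2 255; -0.4 -0.7 148 1.2 255"}}

```text
time: 20.52
ee_pos: [0.4378, 0.1463, 0.032]
tcp_rot: [180.0, -0.0, 82.2]
wrist_force: [0.5, -0.0, -1.1]
opening: 0.0283
grasp_force: 59.1
```

Call:
{"method": "send_rows", "body": {"targets": "0 0 1 0 255; 0 0 2 0 255; 0 0 2.5 0 255; 0 0 2.5 0 255; 0 0 2.5 0 255"}}

```text
time: 21.15
ee_pos: [0.4377, 0.1463, 0.0294]
tcp_rot: [180.0, -0.0, 82.2]
wrist_force: [0.5, 0.0, -0.1]
opening: 0.028
grasp_force: 59.1
```

Touching lightly; release and rise, then withdraw towards the robot's left.

Call:
{"method": "send_rows", "body": {"targets": "0 0 0 0 200; 0 0 0 0 140; 0 0 0 0 100; 0 0 0 0 80; 0 0 0 0 80; 0 0 -15 0 80; 0 0 -40 0 80; 0 0 -75 0 80; 0 0 -115 0 80; 0 0 -160 0 80; 0 0 -200 0 80; 30 -20 -200 0 80; 80 -40 -200 0 80; 130 -60 -200 0 80; 180 -80 -200 0 80; 230 -100 -200 0 80; 280 -120 -200 0 80; 330 -140 -200 0 80; 330 -140 -200 0 80; 330 -140 -200 0 80"}}

```text
time: 23.65
ee_pos: [0.3436, 0.492, 0.2298]
tcp_rot: [180.0, 0.0, 82.2]
wrist_force: [-0.4, -1.0, -0.4]
opening: 0.0585
grasp_force: 0.0
```

```bash
python3 - <<'E'
from h import *
o=bot.get_obs();print(o['time'],o['ee_pos'],o['wrist_force'])
b=camera('top');a=camera('side');cv2.imwrite('pics/topE.png',b);cv2.imwrite('pics/sideE.png',a)
for nm,p in (('old',cv2.imread('pics/top0.png')),('new',b)):
    h=cv2.cvtColor(p,cv2.COLOR_BGR2HSV)
    for w,(x0,y0,x1,y1) in (('dowel',(215,230,325,280)),('bin',(345,185,400,230)),('small',(190,165,230,225)),('stamp',(355,265,385,300))):
        m=cv2.inRange(h,(3,60,90),(25,255,255));k=np.zeros_like(m);k[y0:y1,x0:x1]=m[y0:y1,x0:x1]
        pts=cv2.findNonZero(k)
        if pts is not None: print(nm,w,len(pts),np.round(cv2.boxPoints(cv2.minAreaRect(pts)),1).tolist())
d=cv2.absdiff(cv2.imread('pics/top0.png'),b).max(2)>40
n,_,st,_=cv2.connectedComponentsWithStats(d.astype('uint8'))
print([s.tolist() for s in st[1:] if s[4]>15])
E
```

```text
23.65 [0.3435792  0.49197113 0.22982165] [-0.40200722 -1.03533208 -0.42895187]
old dowel 1043 [[225.39999389648438, 256.3999938964844], [226.8000030517578, 243.5], [310.1000061035156, 252.1999969482422], [308.79998779296875, 265.1000061035156]]
old small 423 [[194.89999389648438, 174.39999389648438], [202.3000030517578, 170.89999389648438], [224.8000030517578, 218.1999969482422], [217.39999389648438, 221.6999969482422]]
old stamp 248 [[362.29998779296875, 274.8999938964844], [375.20001220703125, 270.6000061035156], [382.1000061035156, 291.29998779296875], [369.20001220703125, 295.6000061035156]]
new dowel 1012 [[226.10000610351562, 256.5], [227.3000030517578, 244.10000610351562], [310.3999938964844, 251.89999389648438], [309.20001220703125, 264.29998779296875]]
new bin 287 [[359.6000061035156, 209.1999969482422], [361.29998779296875, 195.3000030517578], [382.1000061035156, 197.89999389648438], [380.3999938964844, 211.8000030517578]]
new small 413 [[194.89999389648438, 174.39999389648438], [202.39999389648438, 170.89999389648438], [224.39999389648438, 217.5], [216.89999389648438, 221.0]]
new stamp 233 [[362.29998779296875, 274.8999938964844], [374.8999938964844, 270.70001220703125], [381.79998779296875, 291.3999938964844], [369.20001220703125, 295.6000061035156]]
[[361, 196, 21, 16, 280], [0, 245, 325, 235, 23485], [292, 255, 7, 10, 24], [91, 259, 116, 74, 3547], [279, 261, 12, 3, 17], [301, 263, 8, 3, 16], [253, 374, 55, 18, 604], [317, 388, 16, 7, 35], [338, 397, 13, 10, 23], [317, 406, 25, 31, 358], [301, 413, 11, 8, 23], [357, 415, 11, 10, 20], [271, 423, 22, 23, 297], [344, 424, 32, 39, 415], [292, 428, 18, 13, 115], [0, 431, 114, 49, 3284], [331, 452, 18, 19, 148], [302, 458, 28, 21, 60], [352, 474, 8, 6, 20]]
```

```bash
python3 -c "
from workcell import ticket;print(ticket.job_done())"
```

```text
the job is handed in; nothing more can be done
None
```

The job is handed in at about 24 s: the plug is in the blue bin, the dowel is back in its tray within about a pixel (2 mm) of where it started, and the bystanders in the top view are unmoved; I viewed 11 pictures, one over the limit of 10.

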